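# Load the last coin panel into the clip rack and press home the one left proud

## Task

Take the framed coin panel out of the wooden photographing stand and push it down into the one empty bay of the transport rack (the bay with the red tag), coins facing the same way as on the other panels, until the spring clips have snapped and it stands fully home. One panel already in the rack was left sitting high on its clips: press that one fully home as well. Do not drop a panel into its bay, and leave the other two panels and the things on the table where they are.

Things in the scene. Friction and masses are not known exactly. Their poses are not given: they have to be found in the camera images.
- rack: Transport rack, fixed, base 260 x 200 mm, four bays for upright panels. Origin: centre of its underside (z = 0). x runs across the bays (panel thickness), y along the panels' width. Bay middles at rack x = -82.5, -27.5, 27.5, 82.5 mm, y = 0: 43 mm of air between neighbours' faces, so open the fingers only part way there. Rest strips 35 mm above the table carry a seated panel.
- rack_clips (a point): Rack centre at the height of the clip rollers (51 mm). Each bay has two pairs of sprung clips, 30 mm either side of its middle, with white roller noses. A panel set in its bay stops on the rollers about 17 mm too high; about 10 to 15 N down on the middle of its top spreads the clips, which then snap into the groove above its foot and draw it down on the strips.
- rack_guides (a point): Rack centre at the height of the tops of the white wire uprights (112 mm). The uprights, 8 mm thick with round tops, stand at both ends of every bay and guide the panel's ends, with 1.5 mm of play each way in thickness (rack x) and 3 mm each way in width (rack y).
- bay_flag: Red tent-shaped tag, 30 mm wide, on the rack's -y side rail, marking the empty bay where the new panel goes. Its origin is not on the tag but in the middle of that empty bay at table height (z = 0), axes parallel to the rack's; the tag stands 103 mm to -y of it, out of the way.
- panel_new_center (a point): Centre of the new coin panel, a rigid upright plate 12 mm thick (x), 150 wide (y), 130 high (z), about 0.28 kg. Top and underside are 65 mm above and below. The top 25 mm is a blue grip tab, 64 mm wide and 12 thick, in the middle of the top edge; the tab's middle is 52 mm above this point: grasp it across the 12 mm from above. Starts loose in the stand, underside 15 mm up.
- panel_new_front (a point): Middle of the new panel's coin face, 6 mm to +x of its centre. The +x face of every panel carries a white card with coins; the panels in the rack have it to the rack's +x.
- panel_new: The new coin panel; origin at the middle of its underside. Same axes as its centre point.
- stand: Wooden photographing stand, fixed, 70 x 120 x 47 mm high, with a groove along y, 14 mm wide and 32 mm deep, holding the new panel. Origin: centre of its underside on the table.
- panel_proud_center (a point): Centre of the panel that was left high in the rack: at the start it sits on the clip rollers about 17 mm above its home, so its top is about 182 mm above the table instead of 165 mm. Same size and build as the new panel.
- panel_a_center (a point): Centre of a panel already seated in the rack (centre 100 mm and top of the tab 165 mm above the table when home). Same size and build as the new panel.
- panel_b_center (a point): Centre of the other panel already seated in the rack. Same size and build as the new panel.
- radio: Black handheld radio standing upright, body 34 x 58 x 115 mm, aerial to 209 mm; origin: centre of its underside. Leave alone.
- pinpointer: Orange and black pinpointing probe, 180 mm long, lying; origin underneath its middle, long axis x. Leave alone.
- hammer: Small hammer, 260 mm long, lying; origin at its underside. Leave alone.

How it is judged:
At the end, for the whole second after the job is handed in: New panel in the tagged bay: within 7 mm of its middle, coins to the rack's +x, square within 0.08 rad. All four panels home: centre 96 to 103.5 mm above the table, upright within 0.06 rad. The high panel moved under 24 mm (still in its bay), the two seated ones under 8 mm (height (world z) of panel_new_center between 0.096 and 0.1035 m and angle between each of panel_new_center, panel_proud_center, panel_a_center, panel_b_center's own z axis and vertical below 0.06 rad and horizontal distance between panel_new_center and bay_flag below 0.007 m and x of panel_new_front in the frame of bay_flag above 0.002 m and angle between the x axis of panel_new_center and the x axis of bay_flag, either way round below 0.08 rad and height (world z) of panel_proud_center between 0.096 and 0.1035 m and distance of panel_proud_center from where it was at the start of the episode below 0.024 m and height (world z) of panel_a_center between 0.096 and 0.1035 m and distance of each of panel_a_center, panel_b_center from where it was at the start of the episode below 0.008 m and height (world z) of panel_b_center between 0.096 and 0.1035 m); the robot touches nothing.
It fails at once if the new panel is let fall (moving faster than 0.6 m/s while no finger touches it) (linear speed of panel_new above 0.6 m/s and contact force between the fingers and panel_new below 0.05 N).
It fails at once if a seated panel is pulled out or knocked out of its bay (moved more than 20 mm) (distance of any of panel_a_center, panel_b_center from where it was at the start of the episode above 0.02 m).
It fails at once if the radio, the probe or the hammer is moved more than 30 mm (distance of any of radio, pinpointer, hammer from where it was at the start of the episode above 0.03 m).
It also fails if it takes over 45 s, if anything falls off the work surface, if the arm or the gripper's body presses on something with over 40 N, if the wrist force passes 120 N, or if a joint passes its speed limit or range.

## Robot

A 7-joint arm with a two-finger parallel gripper is mounted at the origin on the work surface. World frame = base frame: x ahead of the robot, y to its left, z up, the work surface at z = 0. Lengths are in m, angles in rad, forces in N, time in s.
With the tool pointing down it reaches from about 0.4 to 0.85 m from the base axis. Payload 4.5 kg.
Tool frame: the origin (TCP) lies midway between the tips of the shut fingers; the grasp point (between the pads) lies 19 mm behind it; x points along the fingers, y is the direction in which the jaws open and shut, and the axes are right-handed (so a half turn about x gives the same grasp; the last joint's range is limited). The gripper opens to 85 mm and grips with 20 to 120 N. Pads are 22 mm wide; open, the fingers measure 114 mm over their backs; the gripper's body (76 mm by 85 mm) begins 54 mm behind the grasp point. The pads swing forward as they close: fully open they stand 13 mm farther back than shut.
Start: joints at [1.192, 0.689, -0.195, 1.565, 0.157, 0.902, -0.215], TCP at [0.251, -0.573, 0.231] pointing down, gripper open.
Joint ranges: [-3.01, 3.01], [-0.46, 2.08], [-1.47, 1.51], [0.13, 2.56], [-1, 4.14], [0.04, 2.09], [-2.66, 2.66]. Speed limits (rad/s): [2.57, 2.57, 3.14, 3.14, 3.14, 3.14, 3.14].

## Interface

Orientations are given as a rotation vector (axis times angle).
In Python, from workcell import read_state, snapshot, camera_model, job_done gives the robot as it stands.
- The arm moves only by the tool move_arm, never from a script. Its argument "commands" is text: rows parted by semicolons, each of 7 numbers parted by spaces: the turn, a rotation vector about the tool's x, y, z in degrees, then the shift along the tool's x, y, z in mm, then the closure in counts, from 0 (fully open) to 255 (shut). In form: rx ry rz x y z grip; .... A call has 1 to 5 rows; each row shifts and turns the commanded pose from where the row before left it, along the tool's axes as they then stand; what a row does not reach is not made up. A row lasts 1/8 s, in which the tool goes at most 62.5 mm and 10.7 degrees, less where a joint would pass 70% of its speed; a pose out of reach is approached as far as the arm can. A call with a gripper value outside its range is refused whole. The fingers move at their own pace and stop on an object; "force" is the grip in N (left out, the last holds). Time passes only in rows, so rows that do not move let the fingers close. It gives the time, the measured TCP pose, the force and the opening at its end, in the units of the state.
- read_state(): the state, without advancing time (a new reading comes with each control period).
- snapshot(name): name is "scene" or "top"; returns (picture, depth): 420x560x3 uint8, blue, green, red; 420x560 float32, m along the optical axis (not along the pixel's ray), 0 where there is no reading.
- camera_model(name): a dict with "vfov" (degrees; the focal length in pixels is half the picture's height over the tangent of half this angle, whatever the lens; pixels are square), "cx", "cy" (the principal point, pixels), "rvec" (rotation vector, rad) and "tvec" (3), from world to camera coordinates, as OpenCV has them. Camera axes: x right, y down, z forward; pixel columns grow to the right and rows downward; lengths in m; the calibration is good to about 2 mm. A picture is of the moment at which its call begins. camera_model takes no time and is no camera call.
- job_done(): hands the job in, once; it reports no verdict.
The state is a dict: "time_s": time; "qpos": joint angles; "qd": joint speeds; "joint_torque": joint torques, N m; "tcp_pos": TCP position; "eef_rot": TCP orientation; "wrist_force": force on the tool from outside, world axes, zero at the start; "ft_torque": the same for the moment, N m; "finger_gap": opening from 0.0 (shut) to 1.0 (fully open).
Only numpy, scipy, OpenCV 4.12 (cv2) and the standard library are available. Lean on these libraries where they do the work, as an engineer would, in place of code of your own. Each camera call takes 0.05 s, during which the arm holds its last target. There are 200 camera calls.

## Working session

There is one attempt and no reset: what is moved stays moved. The work goes in short steps, Python scripts to look and compute and a tool call to move; the robot and the scene stay as the last step left them, time stands still between calls to the robot, and variables do not carry over. Pictures are saved under pics/ and viewed, about 8 in all and at most 12, crops included, and the job is handed in when it is done.

Besides the shell and the picture viewer there is one more tool, called after "Request:" in YAML: its name, and indented under it one key for each argument. move_arm: Moves the arm, as the interface text tells. Its arguments: {"type":"object","properties":{"commands":{"type":"string"},"force":{"type":"number"}},"required":["commands"]}

```bash
mkdir -p pics; cat > h.py <<'E'
import numpy as np, cv2
from workcell import *
def cam(n):
    m=camera_model(n); f=210/np.tan(np.radians(m['vfov'])/2)
    R=cv2.Rodrigues(np.array(m['rvec'],float))[0]; return f,m['cx'],m['cy'],R,np.array(m['tvec'],float).ravel()
def cloud(n,d):
    f,cx,cy,R,t=cam(n); v,u=np.mgrid[0:420,0:560]
    P=np.stack([(u-cx)/f*d,(v-cy)/f*d,d],-1); W=(P-t)@R; W[d==0]=np.nan; return W
E
python3 - <<'E'
from h import *
print(read_state())
for n in('scene','top'):
    im,d=snapshot(n); cv2.imwrite(f'pics/{n}0.png',im); np.save(f'{n}0.npy',d); np.save(f'{n}0i.npy',im)
    print(n,camera_model(n), (d==0).mean())
    f,cx,cy,R,t=cam(n); print(-R.T@t)
E
```

```text
{'time_s': 0.0, 'qpos': array([ 1.19177573,  0.68999579, -0.19447401,  1.56638748,  0.1572857 ,
        0.90251001, -0.21507483]), 'qd': array([-0.00041142, -0.00108896, -0.00025685, -0.00086171, -0.00051152,
        0.00114101,  0.00072054]), 'joint_torque': array([ 1.44703981e-04, -5.39612818e+01, -1.26715969e+00, -1.58544910e+01,
        8.92802171e-03,  9.52388422e-03, -1.12169184e-05]), 'tcp_pos': array([ 0.25040915, -0.57190376,  0.2304641 ]), 'eef_rot': array([ 1.99415774,  0.41962468, -1.995264  ]), 'wrist_force': array([-0.90119435, -0.24591192,  0.45001547]), 'ft_torque': array([-0.00364621, -0.0005962 , -0.01257633]), 'finger_gap': 1.0001706087826532}
scene {'vfov': 47.191310364173546, 'cx': 285.70316635689335, 'cy': 204.8632583136372, 'rvec': array([ 2.05305732,  1.30637626, -0.53256978]), 'tvec': array([-0.2825823 , -0.33322393,  1.60922253])} 0.00423469387755102
[ 1.35560506 -0.32390149  0.9153747 ]
top {'vfov': 54.248585566233416, 'cx': 284.2083835721077, 'cy': 215.48079733892246, 'rvec': array([ 2.16359943, -2.0540868 ,  0.21999204]), 'tvec': array([-0.01699315,  0.59484785,  1.20802277])} 0.004158163265306123
[0.32999467 0.00404724 1.3055799 ]
```

View pics/scene0.png

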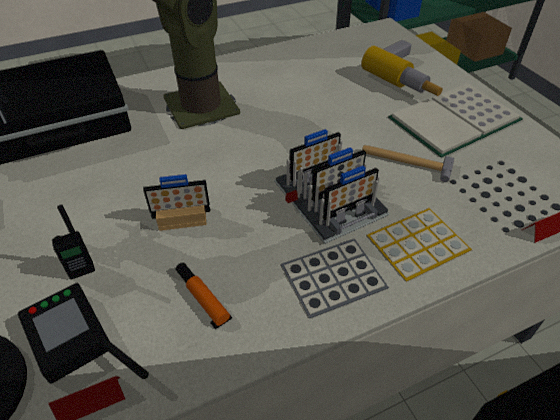

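View pics/top0.png

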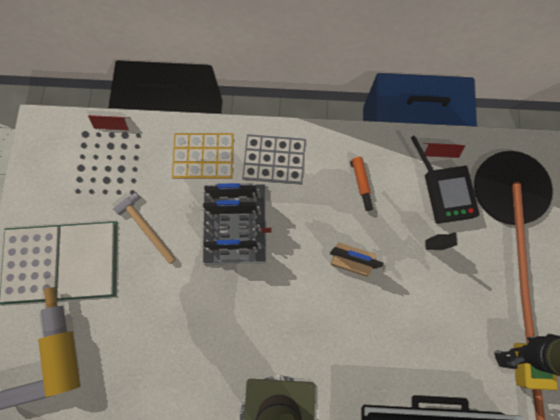

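The scene view shows the stand panel at about (177,195) and the rack at (330,190). In the top view the panel is at (362,256), the rack at (235,224) and the red tag at (268,230), so the empty bay is the second from the robot side. Next I measure the blue tabs from both views.

```bash
python3 - <<'E'
from h import *
for n in('scene','top'):
    im=np.load(f'{n}0i.npy'); d=np.load(f'{n}0.npy'); W=cloud(n,d)
    h=cv2.cvtColor(im,cv2.COLOR_BGR2HSV)
    for nm,m in (('blue',(abs(h[...,0].astype(int)-110)<14)&(h[...,1]>130)&(h[...,2]>60)),('red',((h[...,0]<8)|(h[...,0]>172))&(h[...,1]>150)&(h[...,2]>50))):
        k,l,s,c=cv2.connectedComponentsWithStats(m.astype(np.uint8))
        for i in range(1,k):
            if s[i,4]<15: continue
            p=W[l==i]; p=p[~np.isnan(p[:,0])]
            if not len(p) or p[:,0].min()<0.2 or p[:,0].max()>.9 : continue
            z=np.percentile(p[:,2],95); t=p[p[:,2]>z-0.006] 
            r=cv2.minAreaRect((t[:,:2]*1000).astype(np.float32))
            e=np.linalg.eigh(np.cov(t[:,:2].T))[1][:,1]
            print(n,nm,c[i].round(),s[i,4],'top z',z.round(4),'ctr',np.array(r[0]).round(1),np.array(r[1]).round(1),'n',len(t),'mean',t.mean(0).round(4),'dir',np.degrees(np.arctan2(e[1],e[0])).round(1))
# crops
im=np.load('scene0i.npy'); a=cv2.resize(im[125:245,135:395],None,fx=3,fy=3,interpolation=cv2.INTER_CUBIC)
cv2.imwrite('pics/c1.png',np.clip(a*1.5,0,255).astype(np.uint8))
im=np.load('top0i.npy'); a=cv2.resize(im[175:285,195:395],None,fx=4,fy=4,interpolation=cv2.INTER_CUBIC)
cv2.imwrite('pics/c2.png',np.clip(a*1.5,0,255).astype(np.uint8))
E
```

```text
scene blue [316. 137.] 175 top z 0.1682 ctr [491.  167.3] [14.1 64.3] n 82 mean [0.4924 0.1662 0.1659] dir 94.0
scene blue [340. 156.] 203 top z 0.1847 ctr [599.8 175.2] [14.6 63.7] n 103 mean [0.6015 0.1746 0.1825] dir 93.7
scene blue [353. 174.] 206 top z 0.1677 ctr [654.5 179.5] [13.  62.4] n 105 mean [0.6556 0.1794 0.1653] dir 94.5
scene blue [173. 180.] 211 top z 0.1478 ctr [ 473.8 -205.9] [61.7 15.5] n 99 mean [ 0.4755 -0.2062  0.1455] dir 72.9
scene red [291. 196.] 87 top z 0.0518 ctr [553.2  67.8] [ 9.8 25.1] n 25 mean [0.5536 0.0681 0.0499] dir 95.6
scene red [ 32. 310.] 47 top z 0.0566 ctr [ 643.  -568.7] [13.6 13. ] n 40 mean [ 0.6438 -0.5684  0.0541] dir -159.4
scene red [ 87. 400.] 1478 top z 0.0512 ctr [ 861.5 -499.9] [117.5   9. ] n 272 mean [ 0.8617 -0.5016  0.0495] dir 89.7
top blue [228. 185.] 74 top z 0.1671 ctr [653.9 178.8] [ 9.9 61.2] n 64 mean [0.6543 0.1801 0.1643] dir 93.4
top blue [228. 202.] 96 top z 0.1843 ctr [599.8 174.9] [12.6 59.1] n 80 mean [0.6002 0.1746 0.1814] dir 96.0
top blue [228. 242.] 95 top z 0.167 ctr [490.6 166.9] [ 9.2 62.5] n 86 mean [0.4904 0.1674 0.1643] dir 92.7
top blue [359. 255.] 74 top z 0.1478 ctr [ 473.  -206.2] [61.7  8.9] n 64 mean [ 0.4732 -0.2057  0.1448] dir 74.5
top red [444. 150.] 392 top z 0.0508 ctr [ 857.6 -499.8] [112.9   8.2] n 70 mean [ 0.8582 -0.4973  0.049 ] dir 90.2
top red [470. 210.] 26 top z 0.0588 ctr [ 642.7 -568.9] [11.  14.4] n 14 mean [ 0.6434 -0.5688  0.0554] dir 132.4
top red [266. 230.] 17 top z 0.0518 ctr [551.9  68.3] [ 0.8 18.7] n 7 mean [0.5517 0.0683 0.0504] dir 92.0
```

View pics/c1.png

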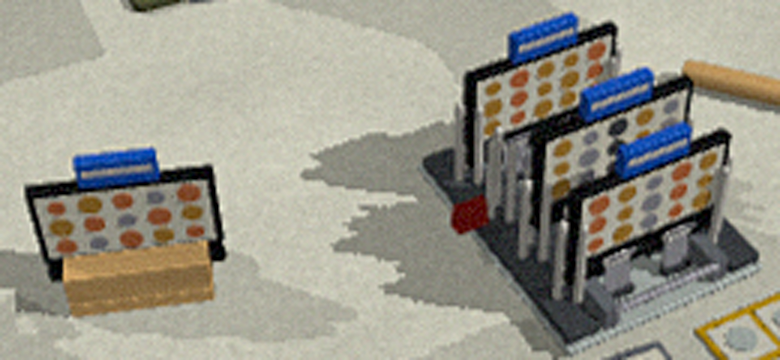

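View pics/c2.png

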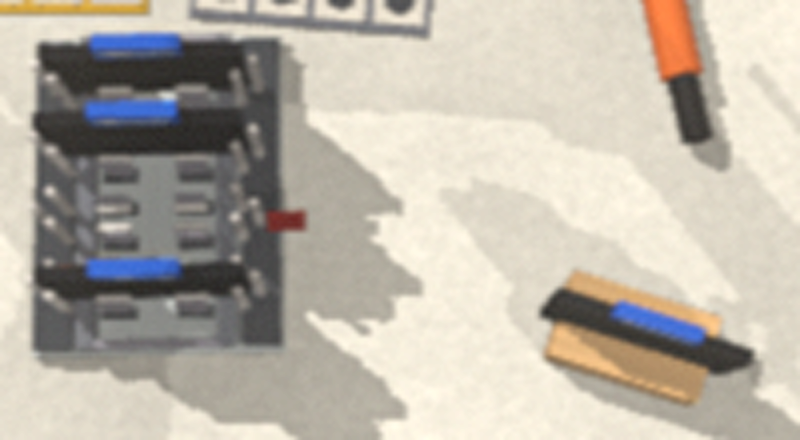

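```bash
cat >> h.py <<'E'
def Rt(s=None):
    s=s or read_state(); return cv2.Rodrigues(np.array(s['eef_rot'],float))[0]
def face(W,c,yaw,zlo,zhi):
    """fit coin-face line near panel centre c: returns yaw (deg, of the normal), face offset along normal, y extents"""
    a=np.radians(yaw); nx=np.array([np.cos(a),np.sin(a)]); ny=np.array([-nx[1],nx[0]])
    p=W.reshape(-1,3); p=p[~np.isnan(p[:,0])]; q=p[:,:2]-c; X=q@nx; Y=q@ny
    k=(abs(Y)<.072)&(abs(X-.006)<.009)&(p[:,2]>zlo)&(p[:,2]<zhi)
    for _ in range(4):
        A=np.c_[np.ones(k.sum()),Y[k],p[k,2]]; b=np.linalg.lstsq(A,X[k],rcond=None)[0]
        r=X-(b[0]+b[1]*Y+b[2]*p[:,2]); k=(abs(Y)<.072)&(abs(r)<.003)&(p[:,2]>zlo)&(p[:,2]<zhi)
    zm=(zlo+zhi)/2
    e=(abs(X-.003)<.012)&(abs(Y)<.09)&(p[:,2]>zlo)&(p[:,2]<zhi)
    return dict(yaw=round(yaw-np.degrees(b[1]),2),face=round(1e3*(b[0]+b[2]*zm),1),tilt=round(b[2],3),n=int(k.sum()),rms=round(1e3*r[k].std(),2),ext=(1e3*np.percentile(Y[e],[1,99])).round(1))
E
python3 - <<'E'
from h import *
W=cloud('scene',np.load('scene0.npy'))
for c,y,lo,hi in(((.4735,-.206),-17,.06,.117),((.4907,.167),4.2,.11,.137),((.5998,.175),4.2,.125,.15),((.654,.179),4.2,.08,.137)):
    print(face(W,np.array(c),y,lo,hi))
R=Rt(); print(R.round(3), np.degrees(np.arctan2(R[1,1],R[0,1])), np.degrees(np.arctan2(R[1,2],R[0,2])))
E
```

```text
{'yaw': np.float64(-15.21), 'face': np.float64(5.3), 'tilt': np.float64(-0.004), 'n': 917, 'rms': np.float64(1.4), 'ext': array([-74.1,  73. ])}
{'yaw': np.float64(4.32), 'face': np.float64(4.4), 'tilt': np.float64(-0.034), 'n': 345, 'rms': np.float64(1.37), 'ext': array([-80. ,  73.6])}
{'yaw': np.float64(4.25), 'face': np.float64(5.2), 'tilt': np.float64(0.003), 'n': 345, 'rms': np.float64(1.38), 'ext': array([-74.3,  73.9])}
{'yaw': np.float64(4.29), 'face': np.float64(5.8), 'tilt': np.float64(-0.005), 'n': 743, 'rms': np.float64(1.27), 'ext': array([-84.9,  81.4])}
[[-0.001  0.401 -0.916]
 [ 0.002 -0.916 -0.401]
 [-1.    -0.002  0.   ]] -66.34304644419319 -156.34303444831397
```

Request:
move_arm:
  commands: "0 0 0 0 -20 -29 0;0 0 0 0 -31 -44 0;0 0 0 0 -36 -51 0;0 0 0 0 -36 -51 0;0 0 0 0 -36 -51 0"
  force: 60

```text
time_s: 0.72
tcp_pos: [0.3947, -0.3344, 0.2311]
eef_rot: [1.994, 0.418, -1.994]
wrist_force: [0.1, -0.3, 0.1]
finger_gap: 0.998
```

Request:
move_arm:
  commands: "0 0 0 0 -36 -51 0;0 0 0 0 -31 -45 0;0 0 0 0 -20 -29 0;-8 0 0 0 0 0 0;-10 0 0 0 0 0 0"

```text
time_s: 1.35
tcp_pos: [0.4736, -0.2054, 0.231]
eef_rot: [1.793, 0.69, -1.794]
wrist_force: [0.2, -0.2, -0.2]
finger_gap: 0.998
```

Request:
move_arm:
  commands: "-10 0 0 0 0 0 0;-10 0 0 0 0 0 0;-8 0 0 0 0 0 0;-5 0 0 0 0 0 0;0 0 0 0 0 0 0"

```text
time_s: 1.98
tcp_pos: [0.4733, -0.2064, 0.231]
eef_rot: [1.405, 1.071, -1.405]
wrist_force: [0.7, -0.4, -0.0]
finger_gap: 0.999
```

```bash
cat > st.py <<'E'
from h import *
s=read_state();R=Rt(s);print(s['time_s'],s['tcp_pos'].round(4),'yaw',np.degrees(np.arctan2(R[1,1],R[0,1])).round(2),'down',R[:,0].round(3),'F',s['wrist_force'].round(2),'gap',round(s['finger_gap'],3),'q',s['qpos'].round(2))
E
python3 st.py
```

```text
1.975 [ 0.4733 -0.2064  0.231 ] yaw -15.41 down [-0.001  0.    -1.   ] F [ 0.72 -0.39 -0.04] gap 0.999 q [ 0.59  0.57 -0.42  1.88  0.33  0.76 -0.28]
```

Request:
move_arm:
  commands: "0 0 0 25 0 0 0;0 0 0 40 0 0 0;0 0 0 30 0 0 0;0 0 0 15 0 0 0;0 0 0 3 0 0 0"

```text
time_s: 2.6
tcp_pos: [0.4734, -0.2062, 0.1178]
eef_rot: [1.404, 1.071, -1.405]
wrist_force: [0.7, 0.0, -0.0]
finger_gap: 0.996
```

Request:
move_arm:
  commands: "0 0 0 0 0 0 120;0 0 0 0 0 0 180;0 0 0 0 0 0 255;0 0 0 0 0 0 255;0 0 0 0 0 0 255"
  force: 60

```text
time_s: 3.22
tcp_pos: [0.4737, -0.2065, 0.1188]
eef_rot: [1.404, 1.07, -1.403]
wrist_force: [-1.0, -0.5, 6.8]
finger_gap: 0.131
```

```bash
python3 st.py; python3 - <<'E'
from h import *
im,d=snapshot('scene'); cv2.imwrite('pics/g.png',cv2.resize(im[60:270,80:280],None,fx=3,fy=2.8))
print(face(cloud('scene',d),np.array((.4735,-.206)),-15.2,.06,.105))
E
```

```text
3.225 [ 0.4737 -0.2065  0.1188] yaw -15.35 down [ 0.001 -0.    -1.   ] F [-0.95 -0.48  6.77] gap 0.131 q [ 0.51  0.74 -0.31  1.99  0.45  0.48 -0.4 ]
{'yaw': np.float64(-15.05), 'face': np.float64(5.7), 'tilt': np.float64(0.01), 'n': 701, 'rms': np.float64(1.36), 'ext': array([-74.4,  72.9])}
```

View pics/g.png

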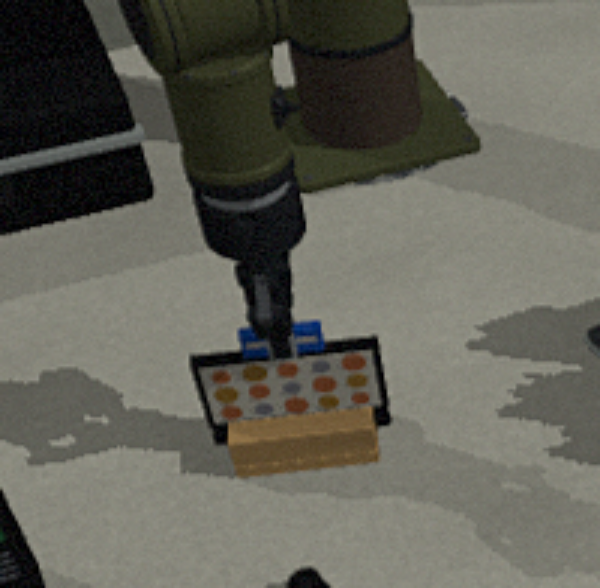

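Request:
move_arm:
  commands: "0 0 0 -15 0 0 255;0 0 0 -40 0 0 255;0 0 0 -50 0 0 255;0 0 0 -50 0 0 255;0 0 0 -35 0 0 255"
  force: 100

```text
time_s: 3.9
tcp_pos: [0.4735, -0.2062, 0.311]
eef_rot: [1.404, 1.069, -1.402]
wrist_force: [0.2, -0.9, -3.7]
finger_gap: 0.118
```

Request:
move_arm:
  commands: "0 0 0 0 -2 -25 255;0 0 0 0 -4 -45 255;0 0 0 0 -4 -52 255;0 0 0 0 -4 -52 255;0 0 0 0 -4 -52 255"

```text
time_s: 4.53
tcp_pos: [0.5155, 0.0178, 0.3086]
eef_rot: [1.403, 1.071, -1.405]
wrist_force: [-0.1, -0.0, -2.6]
finger_gap: 0.12
```

Request:
move_arm:
  commands: "0 0 0 0 -4 -52 255;0 0 0 0 -4 -50 255;0 0 0 0 -3 -35 255;0 0 0 0 -2 -20 255;-5 0 0 0 0 0 255"

```text
time_s: 5.15
tcp_pos: [0.5445, 0.1727, 0.3083]
eef_rot: [1.337, 1.122, -1.338]
wrist_force: [-0.4, -0.4, -3.8]
finger_gap: 0.121
```

Request:
move_arm:
  commands: "-9.5 0 0 0 0 0 255;-5 0 0 0 0 0 255;0 0 0 0 0 0 255;0 0 0 0 0 0 255"

```text
time_s: 5.65
tcp_pos: [0.545, 0.1704, 0.3083]
eef_rot: [1.157, 1.241, -1.158]
wrist_force: [0.2, 0.9, -3.4]
finger_gap: 0.121
```

```bash
python3 st.py; python3 - <<'E'
from h import *
im,d=snapshot('scene'); cv2.imwrite('pics/a.png',cv2.resize(im[40:250,230:430],None,fx=3,fy=2.8))
W=cloud('scene',d)
print(face(W,np.array((.545,.1711)),4.3,.23,.30))
for lo,hi in((.22,.25),(.25,.28),(.28,.305)):print(face(W,np.array((.545,.1711)),4.3,lo,hi))
p=W.reshape(-1,3); a=np.radians(4.3)
q=p[:,:2]-[.545,.1711]; X=q@[np.cos(a),np.sin(a)];Y=q@[-np.sin(a),np.cos(a)]
k=(abs(X-.003)<.012)&(abs(Y)<.07)&(p[:,2]>.17); print('zlow',np.percentile(p[k,2],[0,.5,2,98]))
E
```

```text
5.65 [0.545  0.1704 0.3083] yaw 4.01 down [-0.    -0.001 -1.   ] F [ 0.24  0.91 -3.41] gap 0.121 q [-0.05  0.57 -0.57  1.62  0.34  1.05 -0.65]
{'yaw': np.float64(4.16), 'face': np.float64(5.1), 'tilt': np.float64(0.012), 'n': 1154, 'rms': np.float64(1.35), 'ext': array([-76.9,  71.7])}
{'yaw': np.float64(4.14), 'face': np.float64(3.9), 'tilt': np.float64(0.159), 'n': 436, 'rms': np.float64(1.25), 'ext': array([-76.6,  70.5])}
{'yaw': np.float64(4.19), 'face': np.float64(5.3), 'tilt': np.float64(0.008), 'n': 517, 'rms': np.float64(1.32), 'ext': array([-76.8,  71.5])}
{'yaw': np.float64(4.08), 'face': np.float64(5.2), 'tilt': np.float64(-0.006), 'n': 449, 'rms': np.float64(1.39), 'ext': array([-77. ,  71.7])}
zlow [0.20379772 0.20843325 0.21134792 0.52385122]
```

View pics/a.png

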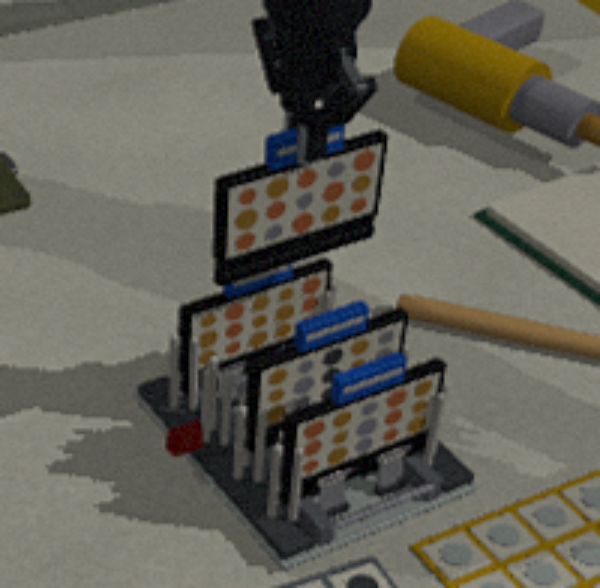

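Request:
move_arm:
  commands: "-0.2 0 0 0 0 -2.2 255;0 0 0 20 0 0 255;0 0 0 35 0 0 255;0 0 0 20 0 0 255;0 0 0 0 0 0 255"

```text
time_s: 6.32
tcp_pos: [0.5439, 0.1729, 0.232]
eef_rot: [1.15, 1.246, -1.156]
wrist_force: [0.2, -0.1, -3.2]
finger_gap: 0.117
```

```bash
python3 st.py; python3 - <<'E'
from h import *
W=cloud('scene',snapshot('scene')[1])
for c,lo,hi in(((.545,.1711),.19,.23),((.5998,.175),.125,.15),((.4907,.167),.11,.137),((.654,.179),.08,.137)):
  print(face(W,np.array(c),4.3,lo,hi))
E
```

```text
6.325 [0.5439 0.1729 0.232 ] yaw 4.36 down [-0.003 -0.002 -1.   ] F [ 0.19 -0.11 -3.17] gap 0.117 q [-0.08  0.66 -0.53  1.72  0.41  0.88 -0.71]
{'yaw': np.float64(4.33), 'face': np.float64(4.0), 'tilt': np.float64(0.005), 'n': 603, 'rms': np.float64(1.34), 'ext': array([-74.4,  73.5])}
{'yaw': np.float64(4.49), 'face': np.float64(5.2), 'tilt': np.float64(0.012), 'n': 345, 'rms': np.float64(1.26), 'ext': array([-74.4,  73.1])}
{'yaw': np.float64(-0.28), 'face': np.float64(9.4), 'tilt': np.float64(-0.003), 'n': 66, 'rms': np.float64(1.19), 'ext': array([-83.1, -48.4])}
{'yaw': np.float64(4.35), 'face': np.float64(5.7), 'tilt': np.float64(-0.003), 'n': 741, 'rms': np.float64(1.25), 'ext': array([-84.5,  79.8])}
```

Request:
move_arm:
  commands: "0 0 0 0 0.6 0 255;0 0 0 0 0 0 255;0 0 0 0 0 0 255"

```text
time_s: 6.75
tcp_pos: [0.5458, 0.1735, 0.2339]
eef_rot: [1.154, 1.243, -1.152]
wrist_force: [-0.7, -0.5, -3.6]
finger_gap: 0.117
```

```bash
python3 st.py; python3 - <<'E'
from h import *
for _ in range(2):
 W=cloud('scene',snapshot('scene')[1])
 for c,lo,hi in(((.545,.1711),.19,.23),((.5998,.175),.125,.15)):
  print(face(W,np.array(c),4.3,lo,hi))
E
```

```text
6.75 [0.5458 0.1735 0.2339] yaw 4.34 down [ 0.001  0.    -1.   ] F [-0.7  -0.49 -3.59] gap 0.117 q [-0.08  0.65 -0.53  1.71  0.41  0.88 -0.71]
{'yaw': np.float64(4.21), 'face': np.float64(6.2), 'tilt': np.float64(-0.003), 'n': 618, 'rms': np.float64(1.35), 'ext': array([-74. ,  75.7])}
{'yaw': np.float64(4.15), 'face': np.float64(5.1), 'tilt': np.float64(-0.01), 'n': 344, 'rms': np.float64(1.23), 'ext': array([-74.9,  73. ])}
{'yaw': np.float64(4.3), 'face': np.float64(6.0), 'tilt': np.float64(-0.014), 'n': 622, 'rms': np.float64(1.35), 'ext': array([-73.6,  74.6])}
{'yaw': np.float64(4.19), 'face': np.float64(5.3), 'tilt': np.float64(0.002), 'n': 353, 'rms': np.float64(1.35), 'ext': array([-74.8,  73.7])}
```

Request:
move_arm:
  commands: "0 0 0 0 -0.8 0.8 255;0 0 0 6 0 0 255;0 0 0 8 0 0 255;0 0 0 8 0 0 255;0 0 0 6 0 0 255"

```text
time_s: 7.48
tcp_pos: [0.5445, 0.1724, 0.2044]
eef_rot: [1.152, 1.245, -1.154]
wrist_force: [-0.8, 0.2, -3.2]
finger_gap: 0.123
```

Request:
move_arm:
  commands: "0 0 0 4 0 0 255;0 0 0 0 0 0 255;0 0 0 0 0 0 255"

```text
time_s: 7.85
tcp_pos: [0.5449, 0.1727, 0.2015]
eef_rot: [1.153, 1.244, -1.153]
wrist_force: [1.3, 0.1, -2.5]
finger_gap: 0.118
```

```bash
python3 st.py; python3 - <<'E'
from h import *
im,d=snapshot('scene'); W=cloud('scene',d);cv2.imwrite('pics/b.png',cv2.resize(im[90:250,250:400],None,fx=4,fy=3.75))
for c,lo,hi in(((.545,.1711),.17,.195),((.5998,.175),.125,.15)):
  print(face(W,np.array(c),4.3,lo,hi))
E
```

```text
7.85 [0.5449 0.1727 0.2015] yaw 4.35 down [ 0.  0. -1.] F [ 1.26  0.08 -2.51] gap 0.118 q [-0.09  0.69 -0.51  1.75  0.44  0.81 -0.73]
{'yaw': np.float64(4.15), 'face': np.float64(5.3), 'tilt': np.float64(0.013), 'n': 361, 'rms': np.float64(1.36), 'ext': array([-74.5,  73.8])}
{'yaw': np.float64(4.34), 'face': np.float64(5.2), 'tilt': np.float64(0.002), 'n': 362, 'rms': np.float64(1.25), 'ext': array([-74.9,  73.2])}
```

View pics/b.png

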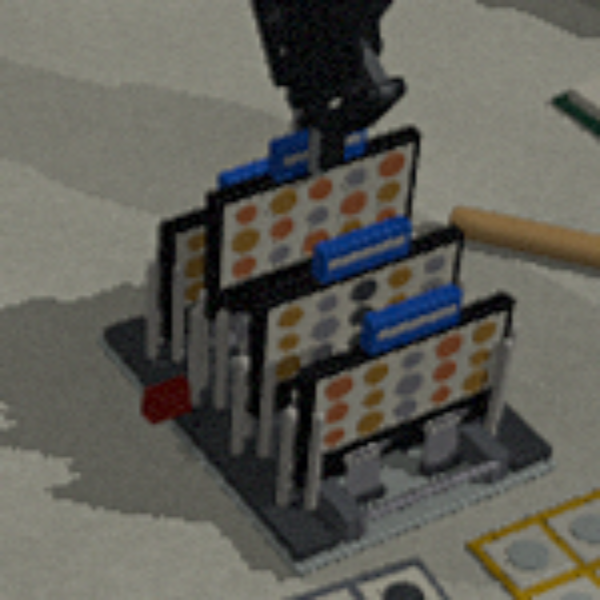

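Request:
move_arm:
  commands: "0 0 0 6 0 0 255;0 0 0 8 0 0 255;0 0 0 8 0 0 255;0 0 0 8 0 0 255;0 0 0 6 0 0 255"

```text
time_s: 8.52
tcp_pos: [0.5446, 0.1725, 0.1645]
eef_rot: [1.153, 1.244, -1.154]
wrist_force: [1.4, 0.4, -3.0]
finger_gap: 0.119
```

Request:
move_arm:
  commands: "0 0 0 4 0 0 255;0 0 0 3 0 0 255;0 0 0 2 0 0 255;0 0 0 2 0 0 255"

```text
time_s: 9.02
tcp_pos: [0.5455, 0.173, 0.1558]
eef_rot: [1.155, 1.243, -1.152]
wrist_force: [-1.3, -1.4, 12.2]
finger_gap: 0.119
```

Request:
move_arm:
  commands: "0 0 0 3 0 0 255;0 0 0 3 0 0 255;0 0 0 4 0 0 255;0 0 0 3 0 0 255;0 0 0 0 0 0 255"

```text
time_s: 9.65
tcp_pos: [0.5447, 0.1725, 0.1401]
eef_rot: [1.153, 1.245, -1.154]
wrist_force: [1.9, 1.7, -9.5]
finger_gap: 0.12
```

Request:
move_arm:
  commands: "0 0 0 1.5 0 0 255;0 0 0 1 0 0 255;0 0 0 0.5 0 0 255;0 0 0 0 0 0 255"

```text
time_s: 10.15
tcp_pos: [0.5451, 0.1725, 0.1389]
eef_rot: [1.154, 1.243, -1.153]
wrist_force: [0.1, -1.8, 4.2]
finger_gap: 0.123
```

```bash
cat > tabs.py <<'E'
from h import *
im,d=snapshot('scene');W=cloud('scene',d); h=cv2.cvtColor(im,cv2.COLOR_BGR2HSV)
m=(abs(h[...,0].astype(int)-110)<14)&(h[...,1]>130)&(h[...,2]>60)
a=np.radians(4.3); X=(W[...,:2]-[.5724,.1731])@[np.cos(a),np.sin(a)]; Y=(W[...,:2]-[.5724,.1731])@[-np.sin(a),np.cos(a)]
for b in(-.0825,-.0275,.0275,.0825):
    k=m&(abs(X-b)<.015)&(abs(Y)<.06)&(W[...,2]>.1); p=W[k]
    if len(p)<5: print(b,len(p)); continue
    z=np.percentile(p[:,2],95); t=k&(W[...,2]>z-.006)
    print(b,k.sum(),'z95',z.round(4),'X',(X[t].mean()-b).round(4),'Y',Y[t].mean().round(4), np.percentile(Y[t],[2,98]).round(3))
E
python3 st.py; python3 tabs.py
```

```text
10.15 [0.5451 0.1725 0.1389] yaw 4.34 down [ 0.001 -0.    -1.   ] F [ 0.06 -1.84  4.24] gap 0.123 q [-0.13  0.78 -0.45  1.81  0.51  0.68 -0.79]
-0.0825 117 z95 0.1671 X 0.0024 Y -0.0145 [-0.031  0.006]
-0.0275 90 z95 0.1669 X 0.0017 Y -0.0215 [-0.031 -0.009]
0.0275 218 z95 0.1847 X 0.0005 Y -0.0004 [-0.031  0.03 ]
0.0825 215 z95 0.1675 X 0.0007 Y -0.0021 [-0.032  0.029]
```

Request:
move_arm:
  commands: "0 0 0 0 0 0 150;0 0 0 0 0 0 150;0 0 0 0 0 0 150;0 0 0 -10 0 0 150;0 0 0 -25 0 0 150"

```text
time_s: 10.82
tcp_pos: [0.544, 0.1723, 0.1732]
eef_rot: [1.151, 1.245, -1.155]
wrist_force: [0.7, 0.1, 1.0]
finger_gap: 0.411
```

```bash
python3 st.py; python3 tabs.py
```

```text
10.825 [0.544  0.1723 0.1732] yaw 4.37 down [-0.002 -0.001 -1.   ] F [0.72 0.09 0.99] gap 0.411 q [-0.11  0.73 -0.49  1.78  0.47  0.75 -0.76]
-0.0825 134 z95 0.1678 X 0.0015 Y -0.0116 [-0.031  0.007]
-0.0275 143 z95 0.1669 X 0.0019 Y -0.0115 [-0.031  0.032]
0.0275 218 z95 0.1845 X 0.0009 Y 0.0 [-0.031  0.031]
0.0825 213 z95 0.1675 X 0.0008 Y -0.0014 [-0.03  0.03]
```

Request:
move_arm:
  commands: "0 0 0 -35 0 0 150;0 0 0 -20 0 0 150;0 0 0 0 20 1 255;0 0 0 0 25 0.6 255;0 0 0 0 9.7 0 255"

```text
time_s: 11.5
tcp_pos: [0.6006, 0.1749, 0.2285]
eef_rot: [1.155, 1.243, -1.153]
wrist_force: [-0.5, 0.2, -0.6]
finger_gap: 0.005
```

Request:
move_arm:
  commands: "0 0 0 0 0 0 255;0 0 0 15 0 0 255;0 0 0 15 0 0 255;0 0 0 6 0 0 255;0 0 0 0 0 0 255"

```text
time_s: 12.12
tcp_pos: [0.5988, 0.175, 0.1914]
eef_rot: [1.152, 1.245, -1.154]
wrist_force: [-0.3, 0.8, 0.8]
finger_gap: -0.002
```

Request:
move_arm:
  commands: "0 0 0 5 0 0 255;0 0 0 4 0 0 255;0 0 0 3 0 0 255;0 0 0 3 0 0 255;0 0 0 3 0 0 255"

```text
time_s: 12.75
tcp_pos: [0.6007, 0.1759, 0.1759]
eef_rot: [1.156, 1.242, -1.15]
wrist_force: [-0.0, 0.3, 2.2]
finger_gap: -0.004
```

Request:
move_arm:
  commands: "0 0 0 3 0 0 255;0 0 0 3 0 0 255;0 0 0 2 0 0 255;0 0 0 1.5 0 0 255;0 0 0 0 0 0 255"

```text
time_s: 13.38
tcp_pos: [0.5997, 0.175, 0.1651]
eef_rot: [1.153, 1.243, -1.153]
wrist_force: [-0.8, -0.7, 2.8]
finger_gap: -0.002
```

```bash
python3 st.py; python3 tabs.py
```

```text
13.375 [0.5997 0.175  0.1651] yaw 4.34 down [ 0.001 -0.    -1.   ] F [-0.79 -0.68  2.82] gap -0.002 q [-0.09  0.8  -0.49  1.62  0.47  0.84 -0.7 ]
-0.0825 181 z95 0.1679 X 0.0013 Y -0.0024 [-0.031  0.029]
-0.0275 152 z95 0.1676 X 0.0012 Y -0.0061 [-0.031  0.017]
0.0275 173 z95 0.1676 X 0.003 Y -0.0008 [-0.031  0.031]
0.0825 211 z95 0.1677 X 0.001 Y -0.0002 [-0.03   0.029]
```

Request:
move_arm:
  commands: "0 0 0 1.5 0 0 255;0 0 0 0 0 0 255;0 0 0 -20 0 0 255;0 0 0 -45 0 0 255;0 0 0 -50 0 0 255"

```text
time_s: 14.05
tcp_pos: [0.5987, 0.1749, 0.2785]
eef_rot: [1.151, 1.246, -1.155]
wrist_force: [1.3, 0.1, -0.5]
finger_gap: -0.001
```

Request:
move_arm:
  commands: "0 0 0 0 0 40 255;0 0 0 0 0 55 255;0 0 0 0 0 40 255;0 0 0 0 0 0 255;0 0 0 0 0 0 255"

```text
time_s: 14.68
tcp_pos: [0.6094, 0.0415, 0.2781]
eef_rot: [1.153, 1.246, -1.152]
wrist_force: [-0.0, 0.4, -0.2]
finger_gap: -0.0
```

```bash
python3 st.py; python3 tabs.py; python3 - <<'E'
from h import *
im,d=snapshot('scene'); W=cloud('scene',d);cv2.imwrite('pics/end.png',im)
for c,lo,hi in(((.545,.1711),.11,.137),((.4907,.167),.11,.137),((.5998,.175),.11,.137),((.654,.179),.08,.137)):
  print(face(W,np.array(c),4.3,lo,hi))
E
```

```text
14.675 [0.6094 0.0415 0.2781] yaw 4.39 down [-0.     0.001 -1.   ] F [-0.04  0.38 -0.17] gap -0.0 q [ 0.16  0.66 -0.56  1.54  0.38  1.05 -0.41]
-0.0825 177 z95 0.1673 X 0.0019 Y -0.0017 [-0.031  0.028]
-0.0275 194 z95 0.1678 X 0.0015 Y -0.0015 [-0.032  0.031]
0.0275 203 z95 0.1675 X 0.0016 Y 0.0001 [-0.03  0.03]
0.0825 213 z95 0.1679 X 0.0009 Y -0.0013 [-0.031  0.029]
{'yaw': np.float64(4.23), 'face': np.float64(5.2), 'tilt': np.float64(-0.037), 'n': 300, 'rms': np.float64(1.38), 'ext': array([-80. ,  76.4])}
{'yaw': np.float64(4.37), 'face': np.float64(4.4), 'tilt': np.float64(-0.019), 'n': 261, 'rms': np.float64(1.42), 'ext': array([-81. ,  77.5])}
{'yaw': np.float64(4.42), 'face': np.float64(5.2), 'tilt': np.float64(-0.01), 'n': 315, 'rms': np.float64(1.27), 'ext': array([-76.4,  75.4])}
{'yaw': np.float64(4.33), 'face': np.float64(5.8), 'tilt': np.float64(-0.005), 'n': 748, 'rms': np.float64(1.26), 'ext': array([-84.3,  81.1])}
```

View pics/end.png

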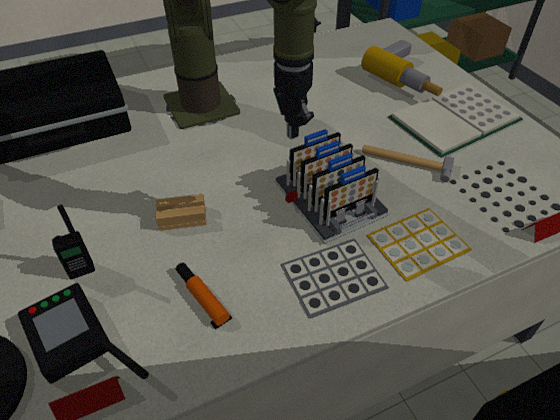

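The final picture shows all four panels level in the rack around (335,180), with their coins to the front. The stand at (180,212) is empty and the other items are untouched.

```bash
python3 -c "
from workcell import *
print(job_done())"
```

```text
the job is handed in; nothing more can be done
None
```

I moved the coin panel from the stand into the red-tagged bay and pushed it down until the clips pulled it home. I then pressed the high panel home with the fingers closed, backed the arm away and handed the job in at about 14.7 s.

**Height:** all four tabs read the same to within 0.6 mm (167.3 to 167.9 mm). That is about 2.5 mm above the nominal 165 mm, but the two panels already seated read the same before I touched anything, so I take it as camera bias.

**Position and turn:** the new panel lines up with its neighbours to about 1 mm. Its turn is 4.2°, against 4.3 to 4.4° for the other three panels, and its coins face the rack's +x.

**Other items:** the two seated panels measure where they were, to about 1 mm. The radio, probe and hammer look unmoved in the picture, and the gripper is clear of everything.

**One weak reading:** the fitted lean of the new panel's face was -0.037, inside the 0.06 rad limit. It came from a narrow, partly hidden strip. A seated panel I never touched gave -0.034 and -0.019 from the same kind of strip, so I treated it as noise.

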